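# Twist the dust filter cap into a small computer

### The arm

A 6-joint arm with a two-finger parallel gripper is mounted at the origin on the work surface. World frame = base frame: x ahead of the robot, y to its left, z up, the work surface at z = 0. Lengths are in m, angles in rad, forces in N, time in s.
With the tool pointing down it reaches from about 0.25 to 0.8 m from the base axis. Payload 8.5 kg.
Tool frame: the origin (TCP) lies at the very end of the fingers, on their centre line; the grasp point (between the pads) lies 19 mm behind it (bot.tcp_to_grasp is the distance from the TCP to the grasp point, in m); z points along the fingers, y is the line along which they close (so a half turn about z gives the same grasp; the last joint's range is limited). The gripper opens to 85 mm and grips with 20 to 120 N. Pads are 22 mm wide; open, the fingers measure 114 mm over their backs; the gripper's body (76 mm by 85 mm) begins 54 mm behind the grasp point. The pads swing forward as they close: fully open they stand 13 mm farther back than shut.
Start: joints at [1.225, 0.238, -0.013, 1.319, 0, 1.571], TCP at [0.178, 0.494, 0.231] pointing down, gripper open.
Joint ranges: [-2.66, 2.66], [-1.03, 1.9], [-1.14, 1.46], [-1.82, 2.27], [-1.45, 1.34], [-3.14, 3.14]. Speed limits (rad/s): [2.22, 2.22, 2.79, 3.14, 3.14, 3.14].

### API

Orientations are given as [roll, pitch, yaw] about the fixed x, y, z axes, in that order (R = Rz(yaw) Ry(pitch) Rx(roll)).
In Python, from workcell import bot gives the robot as it stands.
- The arm moves only by the shell command python3 -m creep 'ROWS' [OPENING] [FORCE]. ROWS is JSON, a list of rows, each a list of 2 entries, a list of its own where there are three numbers: the shift along the tool's x, y, z in mm, then the turn, a rotation vector about the tool's x, y, z in degrees. In form: [[[tx, ty, tz], [wx, wy, wz]], ...]. A call has 1 to 12 rows; each row is the pose to reach, as a shift and turn from the pose commanded when the call began, along the tool's axes at that moment; what a row does not reach only later rows make up. A row lasts 1/10 s, in which the tool goes at most 50 mm and 8.59 degrees, less where a joint would pass 70% of its speed; a pose out of reach is approached as far as the arm can. A call with a gripper value outside its range is refused whole. OPENING is the closure in counts, from 0 (fully open) to 255 (shut), set as the call begins (- or left out, the last holds). The fingers move at their own pace and stop on an object; FORCE is the grip in N (left out, the last holds). Time passes only in rows, so rows that repeat a pose let the fingers close. It gives the time, the measured TCP pose, the force, the opening and the grip force at its end, in the units of the state.
- bot.get_state(): the state, without advancing time (a new reading comes with each control period).
- bot.read_camera(name): name is "scene" or "top"; returns the picture (400x640x3 uint8, blue, green, red); there is no depth.
- bot.get_calibration(name): a dict with "vfov" (degrees; the focal length in pixels is half the picture's height over the tangent of half this angle, whatever the lens; pixels are square), "cx", "cy" (the principal point, pixels), "R" (3x3) and "t" (3): a world point X has camera coordinates R X + t. Camera axes: x right, y down, z forward; pixel columns grow to the right and rows downward; lengths in m; the calibration is good to about 2 mm. A picture is of the moment at which its call begins. get_calibration takes no time and is no camera call.
- bot.hand_in(): hands the job in; it is judged then, once.
Trained networks look in the newest picture that a camera, given by its name, has taken for a name from the list of things; names that differ only in an ending like _2 or _b are one class to them, and where a whole thing is asked for, a point or a joint stands for the part that bears it (a point fixed in the world has none). Each returns a list of dicts, best first, with "conf" (0 to 1); they miss things now and then, are a little off and sometimes report something else, mostly with a low value. They report only what shows in the picture. A call takes as long as a camera call. They do not tell look-alikes from the thing itself.
- bot.trace(camera, name): "region" (400x640 bool, what is visible of it) and "xy" ([column, row] in pixels, amid what is visible of it).
- bot.place_of(camera, name): "xy" ([column, row] in pixels: a listed point, or the origin of a listed thing).
The state is a dict: "time": time; "joints": joint angles; "qvel": joint speeds; "tau": joint torques, N m; "position": TCP position; "eef_rot": TCP orientation; "force": force on the tool from outside, world axes, zero at the start; "wrist_torque": the same for the moment, N m; "width": finger opening in m; "gripper_force": force on a finger pad.
Only numpy, scipy, OpenCV 4.12 (cv2) and the standard library are available. Lean on these libraries where they do the work, as an engineer would, in place of code of your own. Each camera call takes 0.05 s, during which the arm holds its last target. There are 200 camera calls.

### The job

Take the black filter cap with the two orange lugs by its grip bar, line its lugs up with the slots of the round well in the top of the silver computer and press it fully home against the light spring. Twist it a quarter turn clockwise, seen from above, so that it locks, and let go. Leave the grey cap and the screwdriver where they lie.

Things in the scene. Friction and masses are not known exactly. Their poses are not given: they have to be found in the camera images.
- filter_cap_grip (a point): In the grip bar of the black cap (130 g), on its axis, z up. Bar 70 long (x), 18 thick, 25 mm below to 17 above this point; fingertips stay above the flange disc under it (108 across, 5 thick). Neck 72 across, foot tapering to 54, underside 60 below the point. Orange lugs at +x and -x in line with the bar: 20 wide, 7 thick, tips 60 from axis, undersides 50 below. Same turned half round.
- well (a point): Well centre on top of the fixed 200 x 200 x 50 mm computer, z up. Hole 90 across; lug slots at +x, -x (75 deg arcs, orange dots). From grip point 45 mm above, a pad resists with 3-5 N and lifts an unlocked cap. Home, flange on lip: 30 above. At 30-35 the lugs turn freely under the lip, clockwise only, to stops just past a quarter turn (lugs along y); freed there the spring holds it at 35: locked.
- blank_cap_grip (a point): Bystander: a loose grey cap of the same shape and size but without lugs; point in its grip bar, on its axis, 60 mm above its underside, z up. The two caps may stand in either place. Leave it alone.
- screwdriver_grip (a point): Bystander: middle of the handle of a loose screwdriver, 190 mm long, lying along its own x on the table beyond the computer. Leave it alone.
There are look-alikes about, which are no part of the job. Leave any green look-alike of the part that bears filter_cap_grip alone.

How it is judged:
By the outcome, as a careful person would: the job done as asked, in the order asked, and still so for the second after the job is handed in, with the robot touching nothing.
It also fails if it takes over 40 s, if anything falls off the work surface, if the arm or the gripper's body presses on something with over 40 N, if the wrist force passes 120 N, or if a joint passes its speed limit or range.

## Working session

There is one attempt and no reset: what is moved stays moved. The work goes in short steps, Python scripts to look and compute and a shell command to move; the robot and the scene stay as the last step left them, time stands still between calls to the robot, and variables do not carry over. Pictures are saved under pics/ and viewed, at most 10 in all, crops included, and the job is handed in when it is done.

```bash
mkdir -p pics; cat > h.py <<'E'
import numpy as np,cv2
from workcell import bot
from scipy.spatial.transform import Rotation as Ro
def cal(n):
    c=bot.get_calibration(n); f=200/np.tan(np.radians(c['vfov'])/2)
    return f,c['cx'],c['cy'],np.array(c['R']),np.array(c['t'])
def at_z(n,xy,z):
    f,cx,cy,R,t=cal(n); d=R.T@np.array([(xy[0]-cx)/f,(xy[1]-cy)/f,1]); o=-R.T@t
    return o+d*(z-o[2])/d[2]
def proj(n,X):
    f,cx,cy,R,t=cal(n); p=R@np.array(X)+t; return p[:2]/p[2]*f+[cx,cy]
def tri(a,b):
    A=[];B=[]
    for n,xy in(('scene',a),('top',b)):
        f,cx,cy,R,t=cal(n); d=R.T@np.array([(xy[0]-cx)/f,(xy[1]-cy)/f,1]); d/=np.linalg.norm(d)
        P=np.eye(3)-np.outer(d,d); A.append(P);B.append(P@(-R.T@t))
    return np.linalg.solve(sum(A),sum(B))
E
python3 - <<'E'
from h import *
np.set_printoptions(precision=4,suppress=True)
for n in('scene','top'):
    im=bot.read_camera(n); cv2.imwrite(f'pics/{n}0.png',im); print(n,cal(n)[0],-cal(n)[3].T@cal(n)[4])
    for k in('filter_cap_grip','well','blank_cap_grip','screwdriver_grip'):
        for r in bot.place_of(n,k)[:3]: print(k,np.round(r['xy'],1),round(r['conf'],2), at_z(n,r['xy'],{'w':.05,'s':.015}.get(k[0],.06)))
s=bot.get_state();print(s['time'],s['position'],s['eef_rot'],s['width'])
E
```

```text
scene 474.16706732530014 [ 0.8374 -0.4691  0.8265]
filter_cap_grip [240.6 154.9] 0.62 [ 0.3666 -0.0205  0.06  ]
filter_cap_grip [212.8 228.3] 0.61 [ 0.4337 -0.1892  0.06  ]
well [376.  129.8] 0.96 [0.5639 0.2068 0.05  ]
blank_cap_grip [296.2 282.4] 0.87 [ 0.626  -0.1936  0.06  ]
screwdriver_grip [435.6 238.1] 0.6 [0.7892 0.0514 0.015 ]
top 415.5757687661997 [ 0.5034 -0.0152  0.9219]
filter_cap_grip [406.2 265.3] 0.87 [ 0.4349 -0.1865  0.06  ]
filter_cap_grip [329.9 304.5] 0.72 [ 0.3592 -0.0281  0.06  ]
well [213.6 207.3] 0.56 [0.564  0.2117 0.05  ]
blank_cap_grip [407.  170.7] 0.61 [ 0.6305 -0.1959  0.06  ]
screwdriver_grip [289.5 109.1] 0.6 [0.782  0.0506 0.015 ]
0.5 [0.1779 0.4939 0.2312] [-3.1414  0.      2.7958] 0.08566424555022119
```

View pics/scene0.png

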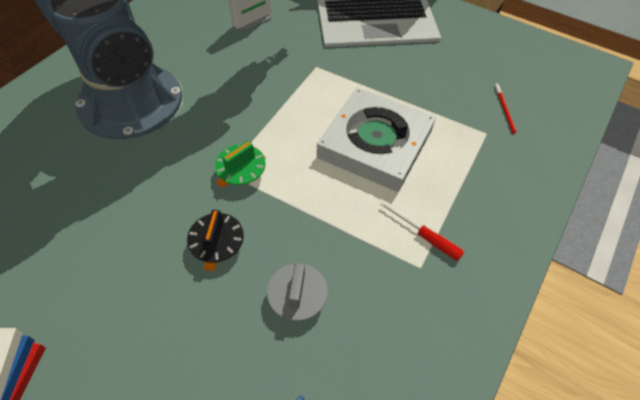

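View pics/top0.png

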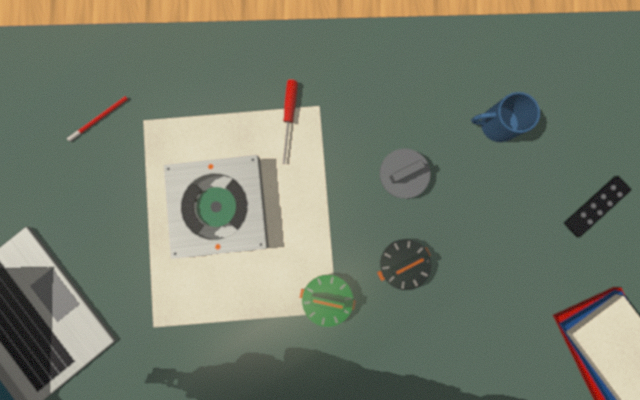

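The scene view has the black cap with orange stripe and lug at about (215,237), the green look-alike at (240,162), the grey cap at (297,292) and the well at (377,130). In the top view the black cap is at (406,265), and the well is at (214,207) with dots at (210,166) and (218,246). Next I measure the angles.

```bash
cat > m.py <<'E'
from h import *
np.set_printoptions(precision=4,suppress=True)
im=cv2.imread('pics/top0.png'); hsv=cv2.cvtColor(im,cv2.COLOR_BGR2HSV)
m=cv2.inRange(hsv,(5,130,120),(20,255,255))
n,l,st,c=cv2.connectedComponentsWithStats(m)
for i in range(1,n):
    if st[i,4]<6 or st[i,1]<130: continue
    x,y=c[i]; 
    z=.05 if x<260 else .077
    p=np.array([at_z('top',q[::-1],z)[:2] for q in np.argwhere(l==i)])
    v=np.linalg.eigh(np.cov(p.T))[1][:,1]
    print(c[i],st[i,4],at_z('top',c[i],z),'ang',np.degrees(np.arctan2(v[1],v[0])),'ext',np.ptp(p@v))
print('cap',tri([212.8,228.3],[406.2,265.3]),'well',tri([376,129.8],[213.6,207.3]))
# computer outline
r=bot.trace('top','filter_cap_grip')
for q in r: print('trace',q['xy'],q['conf'],q['region'].sum(),at_z('top',q['xy'],.035))
im=cv2.imread('pics/top0.png')
a=cv2.resize(im[230:300,360:460],None,fx=4,fy=4,interpolation=2);b=cv2.resize(im[150:262,160:270],None,fx=3.6,fy=3.6,interpolation=2)
h=max(a.shape[0],b.shape[0]);o=np.zeros((h,a.shape[1]+b.shape[1],3),np.uint8);o[:a.shape[0],:a.shape[1]]=a;o[:b.shape[0],a.shape[1]:]=b
cv2.imwrite('pics/c0.png',o[:600,:800])
E
python3 m.py
```

```text
[210.5    166.2857] 14 [0.6514 0.2181 0.05  ] ang 59.79659803653029 ext 0.00775024844810468
[217.5    246.2857] 14 [0.4821 0.2037 0.05  ] ang 72.42065727781646 ext 0.0072785421671498485
[409.3918 265.866 ] 97 [ 0.435  -0.1894  0.077 ] ang 115.46368451273557 ext 0.060449675020174065
[380.5588 275.2059] 34 [ 0.4177 -0.1309  0.077 ] ang -155.17724172835187 ext 0.01769880872704699
[301.4667 292.8667] 15 [0.3861 0.0286 0.077 ] ang 159.33166022758326 ext 0.013168407165334406
[328.2581 303.7419] 62 [ 0.3636 -0.0246  0.077 ] ang 76.20268327840077 ext 0.055623565035298826
cap [ 0.4337 -0.1877  0.0579] well [0.5632 0.2121 0.0451]
trace [407.0, 263.5] 0.84 2142 [ 0.4366 -0.1933  0.035 ]
trace [327.2, 302.3] 0.68 2126 [ 0.3596 -0.0229  0.035 ]
```

View pics/c0.png

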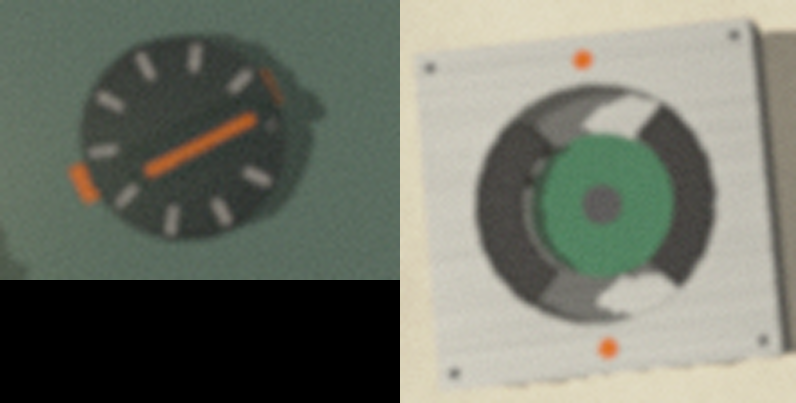

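The crop shows the bar stripe from (148,172) to (255,118) and the well dots clearly at (583,60) and (608,348). The bar yaw is about 115.5° and the slot yaw about 5°. I'll move above the cap with tool x along the bar.

```bash
python3 -m creep '[[[-472,-555,80],[0,0,44.7]],[[-472,-555,80],[0,0,44.7]],[[-472,-555,80],[0,0,44.7]],[[-472,-555,80],[0,0,44.7]],[[-472,-555,80],[0,0,44.7]],[[-472,-555,80],[0,0,44.7]],[[-472,-555,80],[0,0,44.7]],[[-472,-555,80],[0,0,44.7]],[[-472,-555,80],[0,0,44.7]],[[-472,-555,80],[0,0,44.7]],[[-472,-555,80],[0,0,44.7]],[[-472,-555,80],[0,0,44.7]]]' 0 40
python3 -c "
from h import *
s=bot.get_state();print(s['joints'],s['eef_rot'])"
```

```text
time: 1.75
position: [0.3878, -0.0668, 0.166]
eef_rot: [3.141, 0.001, 2.015]
force: [1.8, 1.3, 0.4]
width: 0.0854
gripper_force: 0.0
[-1.70633531e-01  4.82584102e-02 -4.16533275e-01  1.10477918e+00
  5.19068468e-05  9.55726188e-01] [3.14056182e+00 6.64718901e-04 2.01523262e+00]
```

```bash
python3 -m creep '[[[0,0,0],[0,0,0]],[[0,0,0],[0,0,0]]]'
python3 - <<'E'
from h import *
s=bot.get_state();p=np.array(s['position']);R=Ro.from_euler('xyz',s['eef_rot']).as_matrix()
print(p,np.degrees(s['eef_rot']),(R.T@(np.array([.4345,-.188,.110])-p)*1000).round(1), (R.T@(np.array([.4345,-.188,.043])-p)*1000).round(1))
E
```

```text
time: 1.95
position: [0.3873, -0.0657, 0.1656]
eef_rot: [-3.141, -0.001, 2.012]
force: [-0.4, 0.7, 0.7]
width: 0.0853
gripper_force: 0.0
[ 0.38727222 -0.06569359  0.16558772] [-1.79962099e+02 -3.30987798e-02  1.15270842e+02] [-130.8   -9.5   55.5] [-130.8   -9.4  122.5]
```

```bash
python3 -m creep '[[[-45,-3,10],[0,0,0]],[[-90,-6,30],[0,0,0]],[[-120,-9,45],[0,0,0]],[[-131,-9.5,50],[0,0,0]],[[-131,-9.5,55],[0,0,0]],[[-131,-9.5,55],[0,0,0]],[[-131,-9.5,55],[0,0,0]]]' 0 40
python3 - <<'E'
from h import *
np.set_printoptions(precision=4,suppress=True)
s=bot.get_state();p=np.array(s['position']);R=Ro.from_euler('xyz',s['eef_rot']).as_matrix()
print(np.degrees(s['eef_rot']),(R.T@(np.array([.4345,-.188,.043])-p)*1000).round(1))
im=bot.read_camera('scene')
print([ (r['xy'],r['conf'],at_z('scene',r['xy'],.06)) for r in bot.place_of('scene','filter_cap_grip')])
cv2.imwrite('pics/s1.png',cv2.resize(im[140:300,120:320],None,fx=3,fy=3))
E
```

```text
time: 2.65
position: [0.435, -0.1853, 0.1114]
eef_rot: [3.141, -0.0, 2.017]
force: [0.9, -0.0, 0.2]
width: 0.0852
gripper_force: 0.0
[179.9927  -0.0064 115.5894] [-2.2 -1.6 68.4]
[([240.1, 154.0], 0.86, array([ 0.3643, -0.0192,  0.06  ])), ([211.7, 228.0], 0.71, array([ 0.4315, -0.1898,  0.06  ]))]
```

View pics/s1.png

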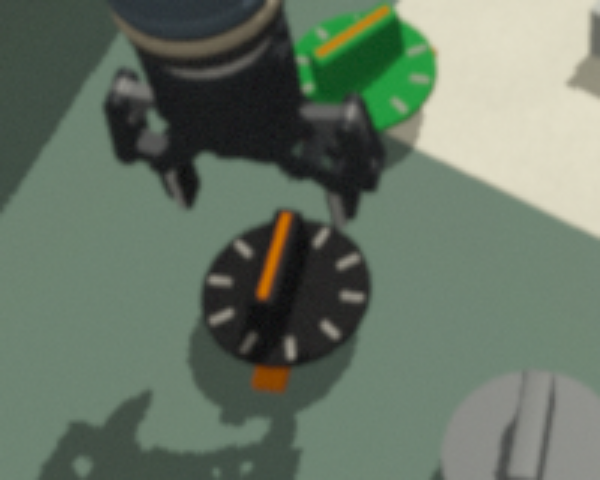

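The crop shows the open fingers, at (185,200) and (345,215), straddling the bar at (275,260). I'll descend and grip.

```bash
python3 -m creep '[[[-2,-1.5,20],[0,0,0]],[[-2,-1.5,40],[0,0,0]],[[-2,-1.5,55],[0,0,0]],[[-2,-1.5,63],[0,0,0]],[[-2,-1.5,67.5],[0,0,0]],[[-2,-1.5,67.5],[0,0,0]],[[-2,-1.5,67.5],[0,0,0]]]' 0 40
python3 -m creep '[[[0,0,0],[0,0,0]],[[0,0,0],[0,0,0]],[[0,0,0],[0,0,0]],[[0,0,0],[0,0,0]],[[0,0,0],[0,0,0]],[[0,0,0],[0,0,0]],[[0,0,0],[0,0,0]],[[0,0,0],[0,0,0]]]' 255 60
```

```text
time: 3.45
position: [0.4352, -0.1894, 0.044]
eef_rot: [3.141, 0.001, 2.016]
force: [0.0, 0.0, -0.7]
width: 0.0854
gripper_force: 0.0
time: 4.25
position: [0.4347, -0.1894, 0.0434]
eef_rot: [-3.141, 0.0, 2.016]
force: [-0.9, 0.1, 1.8]
width: 0.017
gripper_force: 62.4
```

```bash
python3 -m creep '[[[0,0,-15],[0,0,0]],[[0,0,-45],[0,0,0]],[[0,0,-85],[0,0,0]],[[0,0,-120],[0,0,0]],[[0,0,-140],[0,0,0]],[[0,0,-140],[0,0,0]],[[0,0,-140],[0,0,0]]]'
python3 - <<'E'
from h import *
s=bot.get_state();p=np.array(s['position']);R=Ro.from_euler('xyz',s['eef_rot']).as_matrix()
print(s['force'],np.degrees(s['eef_rot']),s['joints'])
print((R.T@(np.array([.5655,.2105,.183])-p)*1000).round(1),184.9-np.degrees(s['eef_rot'][2]))
E
```

```text
time: 4.95
position: [0.4346, -0.1892, 0.1827]
eef_rot: [-3.141, -0.0, 2.016]
force: [0.1, -0.6, -1.1]
width: 0.0173
gripper_force: 62.3
[ 0.06235331 -0.64602874 -1.13615195] [-1.79993114e+02 -5.67336619e-03  1.15485778e+02] [-4.10610931e-01  1.74126617e-01 -2.23901805e-01  1.17292148e+00
 -2.57769188e-05  7.15374661e-01]
[ 3.045e+02  2.901e+02 -3.000e-01] 69.41422243107084
```

```bash
python3 -m creep '[[[30,29,0],[0,0,-7]],[[61,58,0],[0,0,-14]],[[91,87,0],[0,0,-21]],[[122,116,0],[0,0,-28]],[[152,145,0],[0,0,-35]],[[183,174,0],[0,0,-42]],[[213,203,0],[0,0,-49]],[[244,232,0],[0,0,-56]],[[274,261,0],[0,0,-63]],[[304,290,0],[0,0,-69.4]],[[304,290,0],[0,0,-69.4]],[[304,290,0],[0,0,-69.4]]]'
python3 - <<'E'
from h import *
np.set_printoptions(precision=4,suppress=True)
s=bot.get_state();p=np.array(s['position']);print(np.degrees(s['eef_rot']),s['joints'])
xy={}
for n in('scene','top'):
    im=bot.read_camera(n); cv2.imwrite(f'pics/{n}2.png',im)
    for r in bot.place_of(n,'filter_cap_grip')[:3]: print(n,r['xy'],r['conf'],at_z(n,r['xy'],p[2]+.0165))
    for k in ('well',):
        for r in bot.place_of(n,k)[:2]: print(n,k,r['xy'],r['conf'],at_z(n,r['xy'],.05))
a=cv2.imread('pics/scene2.png')[50:250,260:480];b=cv2.imread('pics/top2.png')[120:320,130:330]
cv2.imwrite('pics/c2.png',cv2.resize(np.hstack([a,b]),None,fx=1.9,fy=1.9,interpolation=2))
# dots in scene0
hsv=cv2.cvtColor(cv2.imread('pics/scene0.png'),cv2.COLOR_BGR2HSV);m=cv2.inRange(hsv,(5,110,120),(20,255,255))
n,l,st,c=cv2.connectedComponentsWithStats(m)
for i in range(1,n):
    if 310<c[i][0]<440 and 80<c[i][1]<200 and st[i,4]>4: print('dot',c[i],st[i,4],at_z('scene',c[i],.05))
E
```

```text
time: 6.15
position: [0.5647, 0.2105, 0.1807]
eef_rot: [-3.14, -0.004, -3.055]
force: [1.0, -0.7, -0.8]
width: 0.0174
gripper_force: 62.2
[-179.9254   -0.2221 -175.0373] [ 0.3569  0.3939  0.083   1.2641 -0.0002  0.2703]
scene [241.1, 155.7] 0.66 [ 0.4527 -0.1017  0.1972]
scene [387.4, 75.0] 0.62 [0.564  0.2176 0.1972]
scene well [375.6, 129.4] 0.74 [0.5626 0.2074 0.05  ]
top [328.7, 301.7] 0.83 [ 0.3869 -0.0241  0.1972]
top [191.6, 197.8] 0.8 [0.5713 0.212  0.1972]
top well [213.7, 207.0] 0.56 [0.5646 0.2115 0.05  ]
dot [343.1111 115.8889] 9 [0.4817 0.2025 0.05  ]
dot [413.5 143.2] 10 [0.6505 0.2179 0.05  ]
```

View pics/c2.png

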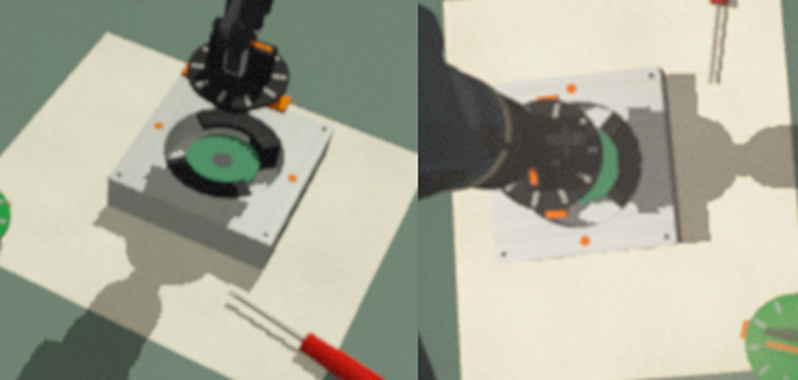

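The crop shows the held cap over the well with lugs near the slot dots. Next I work out the cap axis from its lugs.

```bash
python3 - <<'E'
from h import *
np.set_printoptions(precision=4,suppress=True)
for n,(x0,x1,y0,y1) in (('top',(170,240,150,250)),('scene',(350,430,60,120))):
    m=cv2.inRange(cv2.cvtColor(cv2.imread(f'pics/{n}2.png'),cv2.COLOR_BGR2HSV),(5,110,90),(22,255,255))
    k,l,st,c=cv2.connectedComponentsWithStats(m)
    for i in range(1,k):
        if x0<c[i][0]<x1 and y0<c[i][1]<y1 and st[i,4]>4:
            ps=np.array([at_z(n,q[::-1],.151)[:2] for q in np.argwhere(l==i)])
            print(n,c[i],st[i,4],at_z(n,c[i],.151),ps.min(0),ps.max(0))
u=np.array([np.cos(np.radians(5)),np.sin(np.radians(5)),0])
for e in(1,-1):
    X=np.array([.5647,.2105,.151])+e*.060*u
    print('expected tip',X,proj('top',X),proj('scene',X))
E
```

```text
top [210.1579 166.1579] 19 [0.6345 0.1917 0.151 ] [0.631  0.1882] [0.6386 0.1958]
top [198.   171.25] 24 [0.6254 0.2146 0.151 ] [0.6238 0.2071] [0.6278 0.224 ]
top [190.1957 212.587 ] 46 [0.5481 0.2291 0.151 ] [0.5398 0.2238] [0.5567 0.2332]
top [202.1525 232.1017] 59 [0.5114 0.2068 0.151 ] [0.506  0.1959] [0.5154 0.2182]
top [217.4118 246.1176] 17 [0.4849 0.1785 0.151 ] [0.4814 0.1755] [0.4888 0.1811]
scene [397.8537  74.0976] 41 [0.561  0.2828 0.151 ] [0.5476 0.2769] [0.5727 0.2884]
scene [357.4375  86.3125] 16 [0.5089 0.2031 0.151 ] [0.5049 0.1946] [0.5124 0.2123]
scene [407.7119 104.0678] 59 [0.6187 0.215  0.151 ] [0.6103 0.2035] [0.6258 0.2293]
expected tip [0.6245 0.2157 0.151 ] [197.3882 171.7707] [410.4798 105.0095]
expected tip [0.5049 0.2053 0.151 ] [202.9611 235.5617] [356.2887  84.963 ]
```

Cap axis is about (0.566, 0.2105) and the well about (0.5664, 0.2105), so they agree. I'll descend in stages.

```bash
python3 -m creep '[[[0,0,25],[0,0,0]],[[0,0,50],[0,0,0]],[[0,0,65],[0,0,0]],[[0,0,75],[0,0,0]],[[0,0,83],[0,0,0]],[[0,0,90],[0,0,0]],[[0,0,96],[0,0,0]],[[0,0,98],[0,0,0]],[[0,0,98],[0,0,0]]]'
```

```text
time: 7.35
position: [0.5657, 0.2099, 0.0853]
eef_rot: [-3.142, -0.0, -3.056]
force: [0.3, 0.3, -1.3]
width: 0.0174
gripper_force: 62.1
```

```bash
python3 -m creep '[[[0,0,4],[0,0,0]],[[0,0,8],[0,0,0]],[[0,0,12],[0,0,0]],[[0,0,15],[0,0,0]],[[0,0,17],[0,0,0]],[[0,0,17],[0,0,0]]]'
```

```text
time: 7.95
position: [0.566, 0.21, 0.0683]
eef_rot: [3.141, 0.001, -3.056]
force: [1.4, -0.3, 2.7]
width: 0.0175
gripper_force: 62.8
```

```bash
python3 -m creep '[[[0,0,2],[0,0,0]],[[0,0,3.5],[0,0,0]],[[0,0,4.5],[0,0,0]],[[0,0,4.5],[0,0,0]]]'
```

```text
time: 8.35
position: [0.566, 0.21, 0.0638]
eef_rot: [3.142, 0.0, -3.056]
force: [2.2, 2.2, 3.3]
width: 0.0172
gripper_force: 62.9
```

```bash
python3 -m creep '[[[0,0,0.6],[0,0,0]],[[0,0,1.2],[0,0,0]],[[0,0,1.2],[0,0,0]]]'
```

```text
time: 8.65
position: [0.566, 0.2099, 0.0633]
eef_rot: [3.141, 0.001, -3.056]
force: [0.3, 0.2, 8.7]
width: 0.0169
gripper_force: 63.6
```

It's home, with force rising at the lip. I'll ease off 1.5 mm and twist clockwise, which is positive about tool z.

```bash
python3 -m creep '[[[0,0,-1],[0,0,0]],[[0,0,-1.5],[0,0,4]],[[0,0,-1.5],[0,0,10]],[[0,0,-1.5],[0,0,16]],[[0,0,-1.5],[0,0,22]],[[0,0,-1.5],[0,0,28]],[[0,0,-1.5],[0,0,34]],[[0,0,-1.5],[0,0,40]],[[0,0,-1.5],[0,0,45]],[[0,0,-1.5],[0,0,45]]]'
python3 -c "
from h import *
s=bot.get_state();print(s['wrist_torque'],np.degrees(s['eef_rot']))"
```

```text
time: 9.65
position: [0.565, 0.2099, 0.0639]
eef_rot: [-3.141, -0.001, 2.441]
force: [-1.6, 0.0, 3.1]
width: 0.0171
gripper_force: 62.9
[0.21845967 0.10213966 0.0280289 ] [-1.79942688e+02 -4.96528848e-02  1.39835650e+02]
```

```bash
python3 -m creep '[[[0,0,0],[0,0,6]],[[0,0,0],[0,0,12]],[[0,0,0],[0,0,18]],[[0,0,0],[0,0,24]],[[0,0,0],[0,0,30]],[[0,0,0],[0,0,36]],[[0,0,0],[0,0,41]],[[0,0,0],[0,0,44]],[[0,0,0],[0,0,45]],[[0,0,0],[0,0,45]]]'
python3 -c "
from h import *
s=bot.get_state();print(s['wrist_torque'],np.degrees(s['eef_rot']))"
```

```text
time: 10.65
position: [0.5657, 0.21, 0.0641]
eef_rot: [-3.142, -0.0, 1.658]
force: [0.3, 2.2, 3.6]
width: 0.0174
gripper_force: 62.9
[ 0.48066655 -0.12773466  0.04290381] [-1.79999869e+02 -5.75780480e-03  9.50206959e+01]
```

```bash
python3 -m creep '[[[0,0,0],[0,0,1]],[[0,0,0],[0,0,2]],[[0,0,0],[0,0,2]]]'
python3 -c "
from h import *
s=bot.get_state();print(s['wrist_torque'],np.degrees(s['eef_rot']))"
python3 -m creep '[[[0,0,-2],[0,0,0]],[[0,0,-4],[0,0,0]],[[0,0,-5],[0,0,0]],[[0,0,-5],[0,0,0]]]'
```

```text
time: 10.95
position: [0.5657, 0.2099, 0.0641]
eef_rot: [3.142, 0.0, 1.621]
force: [0.4, 2.7, 3.5]
width: 0.0175
gripper_force: 62.9
[ 0.53011214 -0.19770705  0.01618662] [1.79998443e+02 2.27929726e-03 9.28731697e+01]
time: 11.35
position: [0.5656, 0.2098, 0.0682]
eef_rot: [-3.141, 0.0, 1.621]
force: [2.8, 3.6, -7.3]
width: 0.0172
gripper_force: 62.4
```

An upward pull is now resisted at −7.3 N, so the lugs are under the lip. I'll ease off and let go.

```bash
python3 -m creep '[[[0,0,0.7],[0,0,0]],[[0,0,0.7],[0,0,0]]]'
python3 -m creep '[[[0,0,0],[0,0,0]],[[0,0,0],[0,0,0]],[[0,0,0],[0,0,0]],[[0,0,0],[0,0,0]],[[0,0,0],[0,0,0]],[[0,0,0],[0,0,0]],[[0,0,0],[0,0,0]]]' 0
python3 -m creep '[[[0,0,-10],[0,0,0]],[[0,0,-30],[0,0,0]],[[0,0,-60],[0,0,0]],[[0,0,-100],[0,0,0]],[[0,40,-130],[0,0,0]],[[0,85,-130],[0,0,0]],[[0,130,-130],[0,0,0]],[[0,175,-130],[0,0,0]],[[0,175,-130],[0,0,0]],[[0,175,-130],[0,0,0]]]'
python3 - <<'E'
from h import *
for n in('scene','top'):
    im=bot.read_camera(n); cv2.imwrite(f'pics/{n}3.png',im)
    for r in bot.place_of(n,'filter_cap_grip')[:3]: print(n,r['xy'],r['conf'],at_z(n,r['xy'],.085))
a=cv2.imread('pics/scene3.png')[50:250,260:480];b=cv2.imread('pics/top3.png')[120:320,130:330]
cv2.imwrite('pics/c3.png',cv2.resize(np.hstack([a,b]),None,fx=1.9,fy=1.9,interpolation=2))
E
```

```text
time: 11.55
position: [0.5656, 0.2099, 0.0682]
eef_rot: [-3.141, 0.0, 1.621]
force: [2.0, 3.0, -4.2]
width: 0.0173
gripper_force: 62.8
time: 12.25
position: [0.5657, 0.2099, 0.0684]
eef_rot: [-3.142, 0.0, 1.621]
force: [0.1, -0.1, 0.3]
width: 0.0856
gripper_force: 0.0
time: 13.25
position: [0.7409, 0.2184, 0.1966]
eef_rot: [-3.139, 0.001, 1.621]
force: [-0.9, 0.7, 0.3]
width: 0.0852
gripper_force: 0.0
scene [242.8, 156.5] 0.78 [ 0.38825005 -0.03599474  0.085     ]
scene [378.2, 117.1] 0.72 [0.56229819 0.21115473 0.085     ]
top [327.2, 299.8] 0.75 [ 0.37261311 -0.02259221  0.085     ]
top [211.4, 203.5] 0.73 [0.56934609 0.20700908 0.085     ]
```

View pics/c3.png

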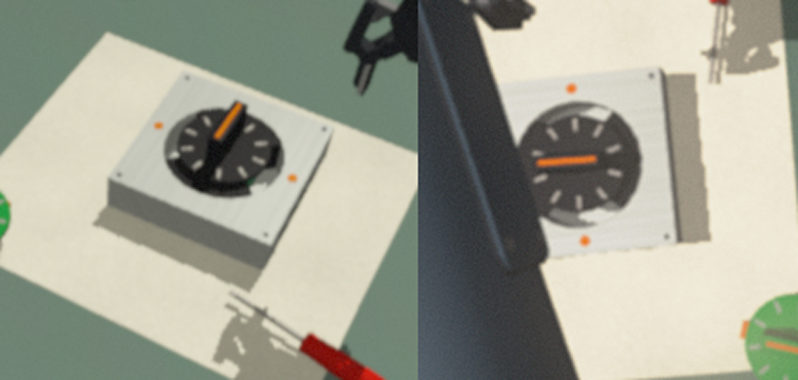

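The picture shows the cap sitting in the well. Its bar, from (538,162) to (597,158), is square to the dots at (571,88) and (585,240). The gripper is clear and the screwdriver is untouched.

```bash
python3 -c "
from workcell import bot
print(bot.hand_in())"
```

```text
the job is handed in; nothing more can be done
None
```

The black filter cap was pressed home, twisted a quarter turn clockwise, released and handed in at about 13 s; it held against an upward pull of about 7 N before I let go, and the other items were left alone.

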